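# Put the dry paddle boards away and close the rack's divider

## Task

The two wooden paddle boards in the wire drying stand are dry: put both away in the board rack, handle up, between its end hoop and its sliding divider together with the two boards already leaning there, lowering them in rather than dropping them, then push the divider along until it is snug against the boards and all four stand upright. If the divider stands too close to let the paddle boards in, slide it back first. Leave the slate in the drying stand, and do not knock over or shove the jars and other things standing about.

Things in the scene. Friction and masses are not known exactly. Their poses are not given: they have to be found in the camera images.
- rack: dark grey steel board rack, fixed: a tray 145 mm wide (x), 380 mm long (y -195 to +185 mm), origin at counter height. Tray floor 12 mm above the counter, 132 mm clear between the side rails, rail tops 26 mm up. Fixed end hoop of 8 mm bar at the +y end: 112 mm wide, top 131 mm above the counter, its face to the boards at y = +165 mm. The divider slides along y.
- divider (a joint): travel of the bright sliding divider, m: 0 = fully back, grows towards the end hoop (rack's +y), limit 0.235. Clear bay between divider face and hoop = 0.250 minus this. The four boards are 56 mm thick together, so it is snug at about 0.194. No spring or lock: it stays where it is left. Sliding takes about 3 N empty, 6 to 20 N while shoving the boards up together.
- divider_face (a point): bottom centre of the divider's face towards the hoop, at tray-floor height. The divider: upright panel 122 mm wide, 4 mm thick, top 110 mm above the counter; a flat shoe plate reaches 94 mm behind it (-y; top 20 mm above the counter, shoes over the rails 34 mm); two thin wire braces 55 mm either side of the middle.
- divider_grip (a point): centre of the divider's black upright round grip: diameter 30 mm, 40 mm high (36 to 76 mm above the counter), on its shoe plate, 72 mm behind the panel's face (to -y), in the middle of the rack's width. It can be pushed from behind or pinched.
- light_paddle: pale wooden paddle board, 0.17 kg, 14 mm thick (its y): blade 90 mm wide (x) and 140 mm high, above it a handle 32 mm wide up to 220 mm. Origin: centre of the bottom end; z runs along it up to the handle. Starts upright in one of the three places of the drying stand; can lean there up to 8 degrees once touched. Set loose in the rack it tips against what is beside it.
- dark_paddle: dark wooden paddle board, same size, origin and axes as light_paddle, in another place of the drying stand.
- oak_board: brown wooden board, 120 mm wide (x), 16 mm thick (y), 140 mm high (z), 0.19 kg. Origin: centre of the bottom edge. At the start it leans 13 degrees on the end hoop (top towards the hoop, its foot about 35 mm out from the hoop).
- white_board: white plastic board, 115 mm wide (x), 12 mm thick (y), 135 mm high (z), 0.18 kg. Origin: centre of the bottom edge. At the start it leans on the oak board; its foot is about 50 mm from the hoop's face and 56 mm at its outer side.
- stand: wire drying stand, fixed: 80 mm by 170 mm, origin at counter level in its centre. Three places along its y at -60, 0 and +60 mm, each between two wire hoops 60 mm high (63 mm with the wire) leaving 19 mm; boards stand on bars 8 mm above the counter, with their thickness along the stand's y.
- slate: dark grey slate, 105 mm wide, 10 mm thick, 125 mm high, origin at the bottom centre; stands in the third place of the drying stand, stays there.
- oil: green oil bottle, 60 mm diameter, 240 mm high, origin under its centre. Bystander.
- pepper_mill: dark wooden pepper mill, 54 mm diameter, 190 mm high, origin under its centre; beside the drying stand on its +x side. Bystander.
- jar: amber jar with red lid, 68 mm diameter, 125 mm high, origin under its centre; close beside the rack on its +x side. Bystander.
- tin: tin with red label, 66 mm diameter, 85 mm high, origin under its centre; close beside the rack on its -x side. Bystander.
- mug: blue mug, 80 mm diameter plus handle, 90 mm high, origin under its centre; beside the drying stand. Bystander.
- spice: small jar with green lid, 44 mm diameter, 90 mm high, origin under its centre; beside the drying stand. Bystander.
Not all that is in view belongs to the job. Of the things shaped like the oak_board, the brown one is meant.

How it is judged:
By the outcome, as a careful person would: the job done as asked, in the order asked, and still so for the second after the job is handed in, with the robot touching nothing.
It also fails if it takes over 72 s, if anything falls off the work surface, if the arm or the gripper's body presses on something with over 40 N, if the wrist force passes 120 N, or if a joint passes its speed limit or range.

## Robot

A 7-joint arm with a two-finger parallel gripper is mounted at the origin on the work surface. World frame = base frame: x ahead of the robot, y to its left, z up, the work surface at z = 0. Lengths are in m, angles in rad, forces in N, time in s.
With the tool pointing down it reaches from about 0.425 to 0.8 m from the base axis. Payload 8.3 kg.
Tool frame: the origin (TCP) lies midway between the tips of the shut fingers; the grasp point (between the pads) lies 19 mm behind it (pinch_z is the distance from the TCP to the grasp point, in m); z points along the fingers, y is the line along which they close (so a half turn about z gives the same grasp; the last joint's range is limited). The gripper opens to 85 mm and grips with 20 to 120 N. Pads are 22 mm wide; open, the fingers measure 114 mm over their backs; the gripper's body (76 mm by 85 mm) begins 54 mm behind the grasp point. The pads swing forward as they close: fully open they stand 13 mm farther back than shut.
Start: joints at [1.168, 0.383, 0.016, 1.37, -0.006, 1.388, -0.046], TCP at [0.208, -0.589, 0.231] pointing down, gripper open.
Joint ranges: [-2.95, 2.95], [-0.25, 2.06], [-1.52, 1.56], [0.18, 2.33], [-1.44, 4.58], [0.02, 2.06], [-3.01, 3.01]. Speed limits (rad/s): [2.39, 2.39, 3.01, 3.01, 3.14, 3.14, 3.14].

## Interface

Orientations are given as a rotation vector (axis times angle).
In Python, from bench import * gives the robot as it stands.
- The arm moves only by the tool move_arm, never from a script. Its argument "moves" is a list of rows, each a list of 7 numbers: the shift along the world's x, y, z in m, then the turn, a rotation vector about the world's x, y, z in rad, then the finger opening in m, from 0 to 0.0854. A call has 1 to 10 rows; each row is the pose to reach, as a shift and turn from the pose commanded when the call began; what a row does not reach only later rows make up. A row lasts 1/10 s, in which the tool goes at most 50 mm and 8.59 degrees, less where a joint would pass 70% of its speed; a pose out of reach is approached as far as the arm can. A call with a gripper value outside its range is refused whole. The fingers move at their own pace and stop on an object; "grip_force" is the grip in N (left out, the last holds). Time passes only in rows, so rows that repeat a pose let the fingers close. It gives the time, the measured TCP pose, the force, the opening and the grip force at its end, in the units of the state.
- sense(): the state, without advancing time (a new reading comes with each control period).
- camera(name): name is "scene" or "top"; returns the picture (480x640x3 uint8, red, green, blue); there is no depth.
- calibration(name): a dict with "fx", "fy", "cx", "cy" (pixels), "pose" (4x4, takes a point from camera to world coordinates). Camera axes: x right, y up, looking along -z (the intrinsics and any distortion apply to the point x, -y, -z); pixel columns grow to the right and rows downward; lengths in m; the calibration is good to about 2 mm. A picture is of the moment at which its call begins. calibration takes no time and is no camera call.
- hand_in(): hands the job in; it is judged then, once.
The state is a dict: "clock": time; "qpos": joint angles; "qd": joint speeds; "joint_torque": joint torques, N m; "tool_pos": TCP position; "ee_rot": TCP orientation; "force": force on the tool from outside, world axes, zero at the start; "torque": the same for the moment, N m; "opening": finger opening in m; "grasp_force": force on a finger pad.
Only numpy, scipy, OpenCV 4.12 (cv2) and the standard library are available. Lean on these libraries where they do the work, as an engineer would, in place of code of your own. Each camera call takes 0.05 s, during which the arm holds its last target. There are 200 camera calls.

## Working session

There is one attempt and no reset: what is moved stays moved. The work goes in short steps, Python scripts to look and compute and a tool call to move; the robot and the scene stay as the last step left them, time stands still between calls to the robot, and variables do not carry over. Pictures are saved under pics/ and viewed, at most 10 in all, crops included, and the job is handed in when it is done.

Besides the shell and the picture viewer there is one more tool, called in YAML: its name, and indented under it one key for each argument. move_arm: Moves the arm, as the interface text tells. Its arguments: {"type":"object","properties":{"moves":{"type":"array"},"grip_force":{"type":"number"}},"required":["moves"]}

```bash
ls; mkdir -p pics; python3 - <<'E'
from bench import *
import cv2,numpy as np
for n in("scene","top"):
    im=camera(n); cv2.imwrite(f"pics/{n}0.png",im[:,:,::-1]); c=calibration(n); print(n,{k:np.round(v,4).tolist() if k!='x' else v for k,v in c.items()})
s=sense(); print({k:np.round(v,3).tolist() for k,v in s.items()})
E
```

```text
pics
scene {'fx': 605.5993, 'fy': 605.5993, 'cx': 312.8504, 'cy': 236.8079, 'pose': [[0.5529, -0.5132, 0.6564, 1.3363], [0.8332, 0.335, -0.4399, -0.5566], [0.0059, 0.7902, 0.6128, 0.805], [0.0, 0.0, 0.0, 1.0]]}
top {'fx': 490.6366, 'fy': 490.6366, 'cx': 325.8548, 'cy': 246.8319, 'pose': [[-0.0002, 0.9897, -0.1432, 0.4206], [-0.9999, -0.0018, -0.011, -0.0321], [-0.0111, 0.1432, 0.9896, 0.9749], [0.0, 0.0, 0.0, 1.0]]}
{'clock': 0.1, 'qpos': [1.168, 0.384, 0.016, 1.371, -0.006, 1.388, -0.046], 'qd': [-0.0, -0.0, 0.001, -0.004, -0.0, 0.002, 0.0], 'joint_torque': [0.004, -62.913, 0.848, -37.275, 0.017, 0.011, -0.0], 'tool_pos': [0.208, -0.589, 0.23], 'ee_rot': [-3.095, -0.531, 0.001], 'force': [-0.07, 0.658, 0.237], 'torque': [-0.036, 0.044, 0.048], 'grasp_force': 0.0, 'opening': 0.085}
```

View pics/scene0.png

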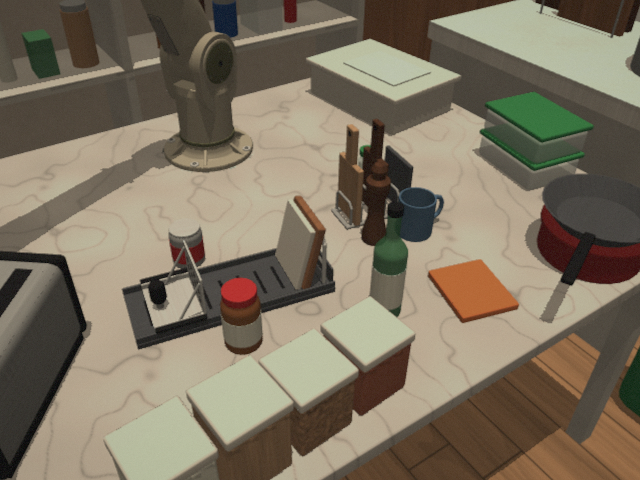

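View pics/top0.png

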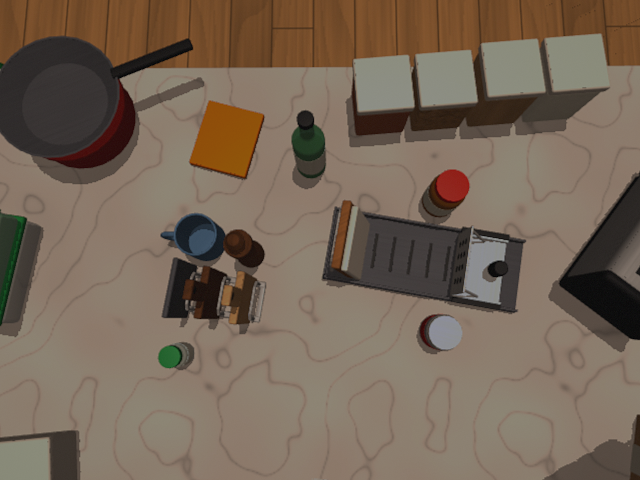

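The scene view shows the stand with light (352,170) and dark (375,150) paddles and the slate (398,170). It also shows the rack at (230,285) with its divider at (180,290), well back. In the top view, the slate is at (178,288), the dark paddle at (203,292), the light paddle at (240,297), the rack spans (325–525, 207–310) and the grip is at (497,268).

Look-alikes for the paddles: the slate (178,288), the pepper mill (240,245) and the oak board (342,237). I'll check with one composite crop.

```bash
python3 - <<'E'
import cv2,numpy as np
t=cv2.imread("pics/top0.png"); s=cv2.imread("pics/scene0.png")
def crop(im,x,y,w,h,f):
    c=cv2.resize(im[y:y+h,x:x+w],None,fx=f,fy=f,interpolation=cv2.INTER_CUBIC); c=cv2.convertScaleAbs(c,alpha=1.5)
    for u in range(-(-x//20)*20,x+w,20):
        cv2.line(c,((u-x)*f,0),((u-x)*f,6),(0,0,255),1); cv2.putText(c,str(u),((u-x)*f,16),0,.33,(0,0,255),1)
    for v in range(-(-y//20)*20,y+h,20): cv2.line(c,(0,(v-y)*f),(6,(v-y)*f),(0,0,255),1); cv2.putText(c,str(v),(8,(v-y)*f+4),0,.33,(0,0,255),1)
    return c
o=np.zeros((600,800,3),np.uint8)
a=crop(t,160,255,115,75,4);o[:300,:460]=a
b=crop(s,325,115,85,125,2); b=crop(s,325,115,110,100,3); o[:300,465:795]=b
r=crop(t,318,195,212,120,1); r=crop(t,318,198,210,117,2)
r=cv2.resize(t[198:318,318:530],None,fx=3.0,fy=2.48) if 0 else None
c=crop(t,318,198,212,119,3)[:,:636]; o2=cv2.resize(c,(530,297)); o[303:600,:530]=o2
d=crop(s,120,225,134,148,2); o[303:599,532:800]=d
cv2.imwrite("pics/c1.png",o)
E
```

```text
(no output)
```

View pics/c1.png

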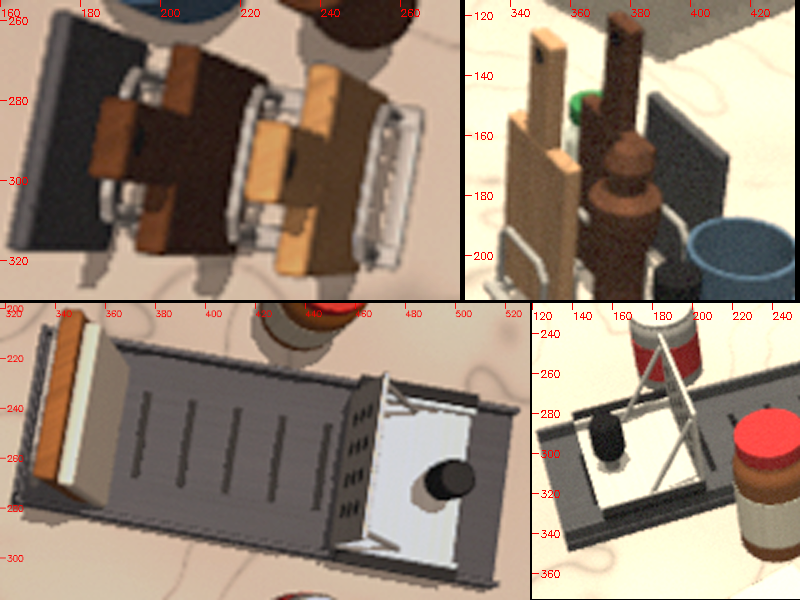

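The composite confirms the choices. The light paddle's handle top is at top-view px (227.3,295.5) and the dark one's at (188.8,289.3), with the slate outermost. The rack corners are at (526,241), (516,312), (324,279) and (336,207). The divider panel's top edge runs from (473,227) to (465,295), and the grip top is at (499,267).

```bash
cat >h.py <<'E'
from bench import *
import numpy as np,cv2
def ray(n,uv):
    c=calibration(n);P=np.array(c["pose"]);d=np.array([(uv[0]-c["cx"])/c["fx"],-(uv[1]-c["cy"])/c["fy"],-1.])
    return P[:3,3],P[:3,:3]@d
def onz(n,uv,z):
    o,d=ray(n,uv); return o+d*(z-o[2])/d[2]
def tri(a,b):
    o1,d1=ray("top",a);o2,d2=ray("scene",b)
    A=np.stack([d1,-d2],1);t=np.linalg.lstsq(A,o2-o1,rcond=None)[0];p,q=o1+t[0]*d1,o2+t[1]*d2
    return (p+q)/2,np.linalg.norm(p-q)
def proj(n,p):
    c=calibration(n);P=np.array(c["pose"]);q=P[:3,:3].T@(np.array(p)-P[:3,3]);return np.array([c["cx"]-c["fx"]*q[0]/q[2],c["cy"]+c["fy"]*q[1]/q[2]])
E
python3 - <<'E'
from h import *
np.set_printoptions(precision=4,suppress=True)
f=lambda x,y:((x)/4+160-.4,(y)/4+255-.4)
for nm,q,s in(("light",[(260,122),(292,126),(279,200),(246,200)],(352.7,127.7)),("dark",[(103,98),(138,100),(127,178),(92,172)],(378.3,121))):
    w=np.array([onz("top",f(*p),.228) for p in q]); c=w.mean(0); e=(w[2]+w[3]-w[0]-w[1])/2
    print(nm,c,"w,t",np.linalg.norm(e),np.linalg.norm((w[1]+w[2]-w[0]-w[3])/2),"xdir deg",np.degrees(np.arctan2(-e[1],-e[0])),"tri",tri(f(*np.mean(q,0)),s))
print("light shoulders",*[onz("top",f(*p),.148) for p in((325,67),(290,275))])
print("dark shoulders",*[onz("top",f(*p),.148) for p in((184,46),(151,252))])
g=lambda x,y:((x)/2.5+318-.4,(y-303)/2.496+198-.4)
R=[onz("top",g(*p),.026) for p in((520,410),(495,588),(15,505),(45,325))]
print("rack",R); R=np.array(R);L=(R[2]+R[3]-R[0]-R[1])/2
print("len",np.linalg.norm(L),"wid",[np.linalg.norm(R[0]-R[1]),np.linalg.norm(R[3]-R[2])],"ydir deg-90",np.degrees(np.arctan2(L[1],L[0]))-90)
c=R.mean(0);y=L/np.linalg.norm(L);y[2]=0;x=np.array([y[1],-y[0],0])
O=c+.005*y;print("origin",O)
def loc(p):return np.array([(p-O)@x,(p-O)@y])
for n,p,z in(("panel top",(387,376),.11),("panel top2",(367,545),.11),("grip top",(456,474),.076),("white top edge +x",(97,325),.14),("white top -x out",(75,483),.14),("oak +x out",(88,313),.15)): print(n,loc(onz("top",g(*p),z)))
print("grip tri",tri(g(456,474),(154,282)))
for n,uv,z in(("mill",(238,242),.19),("jar",(452,187),.125),("mug",(199,236),.09),("oil",(306,120),.24),("tin",(442,332),.085)):
    w=onz("top",uv,z);print(n,w,loc(w))
E
```

```text
light [0.4549 0.1267 0.228 ] w,t 0.029091258481390464 0.012423899144020686 xdir deg -8.526343442596602 tri (array([0.4555, 0.1284, 0.2241]), np.float64(0.0020488318150625297))
dark [0.4644 0.1858 0.228 ] w,t 0.029060169264711548 0.013526764604685442 xdir deg -6.018592906184327 tri (array([0.465 , 0.1871, 0.2269]), np.float64(0.002087241135944815))
light shoulders [0.4986 0.1211 0.148 ] [0.4115 0.1336 0.148 ]
dark shoulders [0.5076 0.1813 0.148 ] [0.421  0.1922 0.148 ]
rack [array([ 0.5698, -0.4108,  0.026 ]), array([ 0.432 , -0.3838,  0.026 ]), array([ 0.4959, -0.0171,  0.026 ]), array([ 0.6386, -0.0408,  0.026 ])]
len 0.37429749838864207 wid [np.float64(0.14041667485725925), np.float64(0.1446742356385427)] ydir deg-90 -10.220402365105329
origin [ 0.535  -0.2082  0.026 ]
panel top [ 0.0591 -0.0665]
panel top2 [-0.0628 -0.0691]
grip top [ 0.0034 -0.1347]
white top edge +x [0.0527 0.1439]
white top -x out [-0.0589  0.1401]
oak +x out [0.0576 0.1516]
grip tri (array([ 0.5134, -0.3428,  0.0776]), np.float64(0.004123480385602981))
mill [0.5424 0.1192 0.19  ] [-0.0508  0.3235]
jar [ 0.6506 -0.2468  0.125 ] [ 0.1206 -0.0174]
mug [0.5691 0.2104 0.09  ] [-0.0406  0.418 ]
oil [0.7286 0.0073 0.24  ] [0.1523 0.2465]
tin [ 0.3956 -0.2293  0.085 ] [-0.1335 -0.0454]
```

move_arm:
  moves:
    - [0.024,0.039,0.02,0,0,0.1086,0.06]
    - [0.048,0.078,0.04,0,0,0.217,0.06]
    - [0.073,0.117,0.06,0,0,0.326,0.06]
    - [0.097,0.156,0.07,0,0,0.434,0.06]
    - [0.121,0.194,0.07,0,0,0.543,0.06]
    - [0.145,0.233,0.07,0,0,0.652,0.06]
    - [0.169,0.272,0.07,0,0,0.76,0.06]
    - [0.194,0.311,0.07,0,0,0.869,0.06]
    - [0.218,0.35,0.07,0,0,0.977,0.06]
    - [0.242,0.389,0.07,0,0,1.086,0.06]
  grip_force: 40

```text
clock: 1.1
tool_pos: [0.4508, -0.1985, 0.3011]
ee_rot: [-2.372, -2.06, 0.0]
force: [0.6, -0.6, 0.2]
opening: 0.0596
grasp_force: 0.0
```

move_arm:
  moves:
    - [0,0.047,0,0,0,0,0.055]
    - [0,0.094,0,0,0,0,0.055]
    - [0,0.141,0,0,0,0,0.055]
    - [0,0.188,0,0,0,0,0.055]
    - [0.002,0.235,0,0,0,0,0.055]
    - [0.004,0.282,0,0,0,0,0.055]
    - [0.005,0.328,0,0,0,0,0.055]
    - [0.005,0.328,0,0,0,0,0.055]
    - [0.005,0.328,0,0,0,0,0.055]

```text
clock: 2.0
tool_pos: [0.4549, 0.1289, 0.301]
ee_rot: [-2.373, -2.058, 0.001]
force: [-0.1, -0.4, -0.4]
opening: 0.0548
grasp_force: 0.0
```

```bash
python3 - <<'E'
from h import *
from scipy.spatial.transform import Rotation as R
s=sense();print(s["clock"],s["tool_pos"],s["opening"],s["force"]);M=R.from_rotvec(s["ee_rot"]).as_matrix();print(M.round(3),np.degrees(np.arctan2(M[1,1],M[0,1])),np.round(s["qpos"],2))
E
```

```text
2.0 [0.45489209 0.12888049 0.30096767] 0.05479893702731586 [-0.05572062 -0.40508934 -0.38969247]
[[ 0.141  0.99  -0.001]
 [ 0.99  -0.141  0.   ]
 [-0.    -0.001 -1.   ]] -8.125264235242033 [ 0.37  0.07 -0.74  1.62  0.05  1.47 -0.52]
```

move_arm:
  moves:
    - [0,-0.001,-0.04,0,0,0,0.055]
    - [0,-0.001,-0.07,0,0,0,0.055]
    - [0,-0.001,-0.095,0,0,0,0.055]
    - [0,-0.001,-0.114,0,0,0,0.055]
    - [0,-0.001,-0.114,0,0,0,0.055]
    - [0,-0.001,-0.114,0,0,0,0.02]
    - [0,-0.001,-0.114,0,0,0,0.02]
    - [0,-0.001,-0.114,0,0,0,0.02]
    - [0,-0.001,-0.114,0,0,0,0.02]
    - [0,-0.001,-0.114,0,0,0,0.02]

```text
clock: 3.0
tool_pos: [0.4561, 0.1269, 0.1884]
ee_rot: [2.376, 2.054, 0.003]
force: [-0.9, -0.5, 5.6]
opening: 0.0313
grasp_force: 41.5
```

```bash
python3 - <<'E'
from h import *
t=camera("top")[:,:,::-1];s=camera("scene")[:,:,::-1]
cv2.imwrite("pics/g1.png",np.hstack([cv2.resize(t[230:340,150:290],(381,300)),cv2.resize(s[80:240,290:450],(300,300))]))
E
```

```text
(no output)
```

View pics/g1.png

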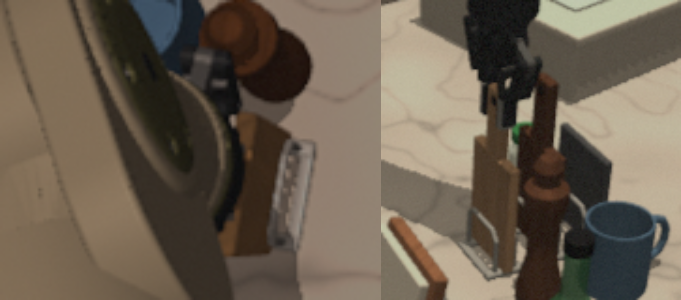

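The image shows the light paddle's handle held by the fingers with the mill clear, and the opening matches the 32 mm handle. I'll lift straight up and carry.

move_arm:
  moves:
    - [0,0,0.02,0,0,0,0.02]
    - [0,0,0.05,0,0,0,0.02]
    - [0,0,0.09,0,0,0,0.02]
    - [0,0,0.13,0,0,0,0.02]
    - [0,0,0.165,0,0,0,0.02]
    - [0,0,0.185,0,0,0,0.02]
    - [0,-0.03,0.185,0,0,0,0.02]
    - [0.005,-0.07,0.185,0,0,-0.01,0.02]
    - [0.02,-0.11,0.185,0,0,-0.02,0.02]
    - [0.04,-0.15,0.185,0,0,-0.036,0.02]

```text
clock: 4.1
tool_pos: [0.4952, -0.0246, 0.3728]
ee_rot: [2.412, 2.011, -0.0]
force: [1.0, 0.6, -1.5]
opening: 0.0315
grasp_force: 40.8
```

move_arm:
  moves:
    - [0.018,-0.035,0,0,0,0,0.02]
    - [0.036,-0.07,0,0,0,0,0.02]
    - [0.05,-0.1,0,0,0,0,0.02]
    - [0.054,-0.107,0,0,0,0,0.02]
    - [0.054,-0.107,0,0,0,0,0.02]

```text
clock: 4.6
tool_pos: [0.5494, -0.1316, 0.3712]
ee_rot: [-2.414, -2.007, 0.001]
force: [-0.4, 0.4, -1.9]
opening: 0.0312
grasp_force: 40.9
```

```bash
python3 - <<'E'
from h import *
from scipy.spatial.transform import Rotation as R
s=sense();M=R.from_rotvec(s["ee_rot"]).as_matrix();print(s["clock"],s["tool_pos"],np.degrees(np.arctan2(M[1,1],M[0,1])),M[:,2].round(3),s["opening"],s["force"])
t=camera("top")[:,:,::-1];s=camera("scene")[:,:,::-1]
cv2.imwrite("pics/l1.png",np.hstack([cv2.resize(t[180:330,300:540],(480,300)),cv2.resize(s[120:340,110:350],(327,300))[:,:320]]))
E
```

```text
4.6 [ 0.54944058 -0.13163717  0.3711718 ] -10.506054956923784 [-0.002  0.001 -1.   ] 0.031214646695851538 [-0.3874516   0.43854903 -1.89245677]
```

View pics/l1.png

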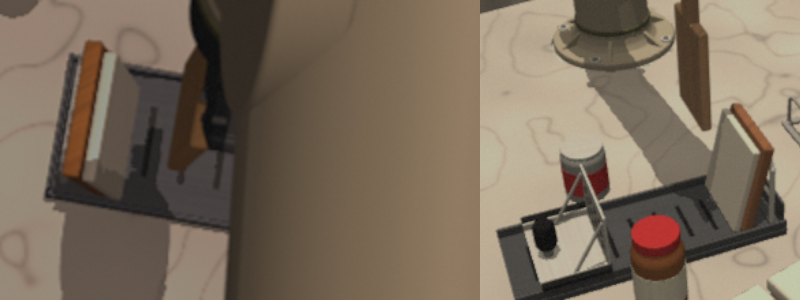

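The picture shows the light paddle hanging straight over the bay, with the boards leaning on the hoop at left and the divider far back, so nothing is in the way. I'll lower it, tilting it towards the boards before touchdown.

move_arm:
  moves:
    - [0,0,-0.04,0,0,0,0.02]
    - [0,0,-0.08,0,0,0,0.02]
    - [0,0,-0.115,0,0,0,0.02]
    - [0,0,-0.14,0,0,0,0.02]
    - [0.003,0.017,-0.15,-0.069,0.0125,0,0.02]
    - [0.006,0.034,-0.15,-0.138,0.025,0,0.02]
    - [0.009,0.051,-0.15,-0.207,0.0375,0,0.02]
    - [0.012,0.0665,-0.15,-0.2755,0.05,0,0.02]
    - [0.012,0.0665,-0.165,-0.2755,0.05,0,0.02]
    - [0.012,0.0665,-0.176,-0.2755,0.05,0,0.02]

```text
clock: 5.7
tool_pos: [0.5611, -0.0618, 0.1958]
ee_rot: [2.259, 1.89, -0.316]
force: [0.4, -1.7, -1.7]
opening: 0.0316
grasp_force: 40.9
```

move_arm:
  moves:
    - [0,0,-0.003,0,0,0,0.02]
    - [0,0,-0.005,0,0,0,0.02]
    - [0,0,-0.005,0,0,0,0.02]

```text
clock: 6.0
tool_pos: [0.5611, -0.0649, 0.1912]
ee_rot: [2.265, 1.884, -0.319]
force: [1.7, 0.1, -1.2]
opening: 0.0315
grasp_force: 40.8
```

```bash
python3 - <<'E'
from h import *
s=sense();print(s["clock"],s["tool_pos"],s["force"],s["torque"])
t=camera("top")[:,:,::-1];s=camera("scene")[:,:,::-1]
cv2.imwrite("pics/l2.png",np.hstack([cv2.resize(t[180:330,300:540],(400,250)),cv2.resize(s[120:320,190:360],(400,470))[:250*1+220]][1:]))
E
```

```text
6.0 [ 0.56106911 -0.06490449  0.19118315] [ 1.7324948   0.05784603 -1.15856993] [ 0.41417149 -0.04371282  0.01084497]
```

View pics/l2.png

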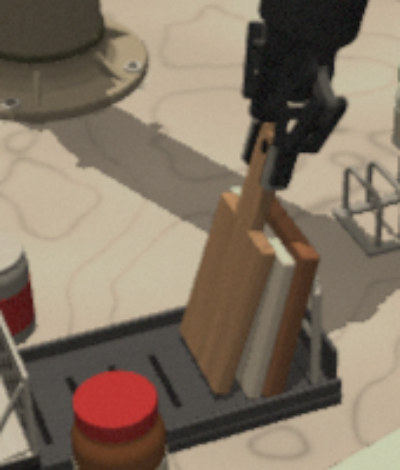

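The paddle leans parallel to the boards, just touching or nearly so, and its foot is a few millimetres above the floor. I'll bring it down to contact.

move_arm:
  moves:
    - [0,0,-0.002,0,0,0,0.02]
    - [0,0,-0.004,0,0,0,0.02]
    - [0,0,-0.004,0,0,0,0.02]

```text
clock: 6.4
tool_pos: [0.5613, -0.0642, 0.1871]
ee_rot: [2.262, 1.885, -0.319]
force: [0.0, -2.0, -1.5]
opening: 0.0315
grasp_force: 40.9
```

move_arm:
  moves:
    - [0,0.001,-0.002,0,0,0,0.02]
    - [0,0.002,-0.003,0,0,0,0.02]
    - [0,0.002,-0.003,0,0,0,0.02]

```text
clock: 6.7
tool_pos: [0.5614, -0.0636, 0.185]
ee_rot: [2.262, 1.882, -0.32]
force: [-0.2, -5.5, 2.5]
opening: 0.0317
grasp_force: 41.4
```

Contact shows on both the floor and the white board, so I release and withdraw along the tool axis.

move_arm:
  moves:
    - [0,0,0,0,0,0,0.04]
    - [0,0,0,0,0,0,0.055]
    - [0,0,0,0,0,0,0.06]
    - [0,0,0,0,0,0,0.06]
    - [0.001,0.005,0.019,0,0,0,0.06]
    - [0.0025,0.0135,0.048,0,0,0,0.06]
    - [0.005,0.027,0.096,0,0,0,0.06]
    - [0.005,0.035,0.13,0,0,0,0.06]
    - [0.005,0.035,0.13,0.1,-0.018,0,0.06]
    - [0.005,0.035,0.13,0.2,-0.036,0,0.06]

```text
clock: 7.7
tool_pos: [0.5673, -0.0239, 0.3159]
ee_rot: [2.371, 1.985, -0.082]
force: [-0.2, -1.2, -0.9]
opening: 0.06
grasp_force: 0.0
```

```bash
python3 - <<'E'
from h import *
from scipy.spatial.transform import Rotation as R
s=sense();print(s["clock"],s["tool_pos"])
c=np.radians(-8.3);y=np.array([np.cos(c),np.sin(c),0]);z=np.array([0,0,-1.]);T=np.stack([np.cross(y,z),y,z],1)
print("turn",(R.from_matrix(T)*R.from_rotvec(s["ee_rot"]).inv()).as_rotvec(),"shift",np.array([.4647,.1864,.30])-s["tool_pos"])
t=camera("top")[:,:,::-1];s=camera("scene")[:,:,::-1]
cv2.imwrite("pics/l3.png",np.hstack([cv2.resize(t[180:330,300:540],(400,250)),cv2.resize(s[120:340,130:350],(250,250))]))
E
```

```text
7.7 [ 0.56729316 -0.02392688  0.3159354 ]
turn [ 0.07144118 -0.00842904  0.03171224] shift [-0.10259316  0.21032688 -0.0159354 ]
```

View pics/l3.png

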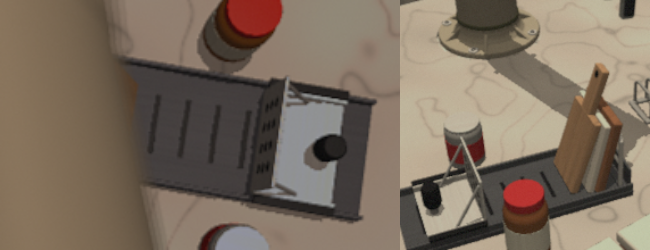

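The light paddle leans steadily on the white board, so I go for the dark one.

move_arm:
  moves:
    - [-0.015,0.03,-0.005,0.071,-0.008,0.01,0.055]
    - [-0.033,0.07,-0.01,0.071,-0.008,0.032,0.055]
    - [-0.053,0.11,-0.016,0.071,-0.008,0.032,0.055]
    - [-0.073,0.15,-0.016,0.071,-0.008,0.032,0.055]
    - [-0.093,0.19,-0.016,0.071,-0.008,0.032,0.055]
    - [-0.1025,0.21,-0.016,0.071,-0.008,0.032,0.055]
    - [-0.1025,0.21,-0.016,0.071,-0.008,0.032,0.055]
    - [-0.1025,0.21,-0.016,0.071,-0.008,0.032,0.055]

```text
clock: 8.6
tool_pos: [0.4633, 0.1838, 0.298]
ee_rot: [2.376, 2.052, -0.013]
force: [0.7, -0.3, 0.0]
opening: 0.0547
grasp_force: 0.0
```

```bash
python3 - <<'E'
from h import *
from scipy.spatial.transform import Rotation as R
s=sense();M=R.from_rotvec(s["ee_rot"]).as_matrix();print(s["tool_pos"],np.degrees(np.arctan2(M[1,1],M[0,1])),M[:,2].round(3))
E
```

```text
[0.46331248 0.18375536 0.29799468] -8.383543233561873 [-0.005 -0.007 -1.   ]
```

move_arm:
  moves:
    - [0.001,0.0025,-0.04,0.007,-0.005,0,0.055]
    - [0.001,0.0025,-0.07,0.007,-0.005,0,0.055]
    - [0.001,0.0025,-0.095,0.007,-0.005,0,0.055]
    - [0.001,0.0025,-0.111,0.007,-0.005,0,0.055]
    - [0.001,0.0025,-0.111,0.007,-0.005,0,0.055]
    - [0.001,0.0025,-0.111,0.007,-0.005,0,0.02]
    - [0.001,0.0025,-0.111,0.007,-0.005,0,0.02]
    - [0.001,0.0025,-0.111,0.007,-0.005,0,0.02]
    - [0.001,0.0025,-0.111,0.007,-0.005,0,0.02]
    - [0.001,0.0025,-0.111,0.007,-0.005,0,0.02]

```text
clock: 9.6
tool_pos: [0.4654, 0.1859, 0.1882]
ee_rot: [-2.38, -2.05, -0.005]
force: [-0.8, -0.3, 4.5]
opening: 0.0317
grasp_force: 42.9
```

move_arm:
  moves:
    - [0,0,0.02,0,0,0,0.02]
    - [0,0,0.05,0,0,0,0.02]
    - [0,0,0.09,0,0,0,0.02]
    - [0,0,0.13,0,0,0,0.02]
    - [0,0,0.17,0,0,0,0.02]
    - [0,0,0.2,0,0,0,0.02]
    - [-0.005,-0.04,0.205,0,0,0,0.02]
    - [-0.01,-0.085,0.205,0,0,-0.01,0.02]
    - [0,-0.13,0.205,0,0,-0.02,0.02]
    - [0.02,-0.17,0.205,0,0,-0.033,0.02]

```text
clock: 10.6
tool_pos: [0.4841, 0.0138, 0.3933]
ee_rot: [2.414, 2.009, 0.003]
force: [1.2, 0.1, -0.2]
opening: 0.0315
grasp_force: 42.2
```

move_arm:
  moves:
    - [0.015,-0.045,0.05,0,0,0,0.02]
    - [0.03,-0.085,0.05,0,0,0,0.02]
    - [0.045,-0.125,0.05,0,0,0,0.02]
    - [0.06,-0.16,0.05,0,0,0,0.02]
    - [0.06,-0.17,0.05,0,0,0,0.02]
    - [0.06,-0.17,0.05,0,0,0,0.02]
    - [0.06,-0.17,0.05,0,0,0,0.02]

```text
clock: 11.3
tool_pos: [0.5447, -0.1527, 0.4424]
ee_rot: [-2.411, -2.011, -0.004]
force: [-0.1, 0.6, -0.7]
opening: 0.0317
grasp_force: 42.2
```

```bash
python3 - <<'E'
from h import *
from scipy.spatial.transform import Rotation as R
s=sense();M=R.from_rotvec(s["ee_rot"]).as_matrix();p=s["tool_pos"]-np.array([.535,-.2082,0]);a=np.radians(10.2);print(s["clock"],s["tool_pos"],np.degrees(np.arctan2(M[1,1],M[0,1])),M[:,2].round(3),"loc",p[0]*np.cos(a)-p[1]*np.sin(a),p[0]*np.sin(a)+p[1]*np.cos(a),s["opening"],s["force"])
s=camera("scene")[:,:,::-1]; cv2.imwrite("pics/d1.png",cv2.resize(s[60:340,110:390],(500,500)))
E
```

```text
11.3 [ 0.54474226 -0.15272633  0.44236941] -10.322849778081908 [ 0.     0.003 -1.   ] loc -0.00023525058679246813 0.056322148562333876 0.03166920733410765 [-0.10702478  0.56050708 -0.74646643]
```

View pics/d1.png

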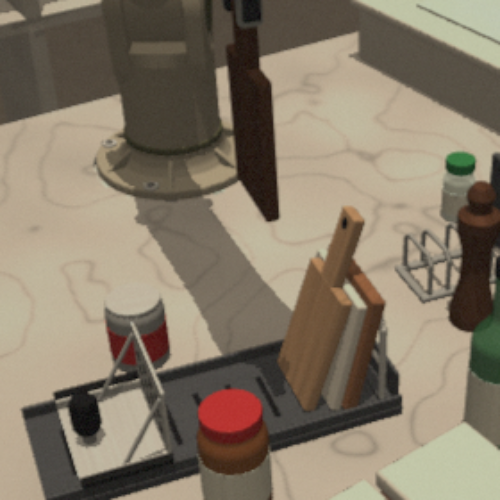

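The dark paddle hangs straight above the free bay, and the light paddle leans on the boards with its blade clear. I'll lower in the same way.

move_arm:
  moves:
    - [0,0,-0.045,0,0,0,0.02]
    - [0,0,-0.09,0,0,0,0.02]
    - [0,0,-0.135,0,0,0,0.02]
    - [0,0,-0.175,0,0,0,0.02]
    - [0,0,-0.205,0,0,0,0.02]
    - [0,0,-0.22,0,0,0,0.02]
    - [0.003,0.017,-0.225,-0.069,0.0125,0,0.02]
    - [0.006,0.034,-0.225,-0.138,0.025,0,0.02]
    - [0.009,0.051,-0.225,-0.207,0.0375,0,0.02]
    - [0.012,0.067,-0.225,-0.2755,0.05,0,0.02]

```text
clock: 12.35
tool_pos: [0.5569, -0.0844, 0.2186]
ee_rot: [2.259, 1.886, -0.315]
force: [-0.7, -1.1, -1.9]
opening: 0.0315
grasp_force: 42.2
```

move_arm:
  moves:
    - [0,0,-0.012,0,0,0,0.02]
    - [0,0,-0.022,0,0,0,0.02]
    - [0,0,-0.026,0,0,0,0.02]
    - [0,0,-0.028,0,0,0,0.02]
    - [0,0,-0.028,0,0,0,0.02]

```text
clock: 12.85
tool_pos: [0.5565, -0.0883, 0.1892]
ee_rot: [2.266, 1.884, -0.316]
force: [0.7, 0.2, -1.3]
opening: 0.0318
grasp_force: 42.2
```

move_arm:
  moves:
    - [0,0.001,-0.002,0,0,0,0.02]
    - [0,0.002,-0.004,0,0,0,0.02]
    - [0,0.003,-0.004,0,0,0,0.02]
    - [0,0.003,-0.004,0,0,0,0.02]

```text
clock: 13.25
tool_pos: [0.5574, -0.0847, 0.1865]
ee_rot: [2.264, 1.884, -0.315]
force: [-1.0, -0.6, 6.3]
opening: 0.0312
grasp_force: 43.0
```

move_arm:
  moves:
    - [0,0.003,0.001,0,0,0,0.02]
    - [0.001,0.006,0.001,-0.015,0.003,0,0.02]
    - [0.001,0.007,0.001,-0.02,0.004,0,0.02]

```text
clock: 13.55
tool_pos: [0.5577, -0.079, 0.1863]
ee_rot: [2.252, 1.873, -0.342]
force: [-0.2, -7.5, 1.7]
opening: 0.0313
grasp_force: 44.5
```

move_arm:
  moves:
    - [0,0,0,0,0,0,0.04]
    - [0,0,0,0,0,0,0.055]
    - [0,0,0,0,0,0,0.06]
    - [0,0,0,0,0,0,0.06]
    - [0.001,0.005,0.019,0,0,0,0.06]
    - [0.0025,0.0135,0.048,0,0,0,0.06]
    - [0.005,0.027,0.096,0,0,0,0.06]
    - [0.005,0.035,0.13,0,0,0,0.06]
    - [0.005,0.035,0.15,0.1,-0.018,0,0.06]
    - [0.005,0.035,0.15,0.2,-0.036,0,0.06]

```text
clock: 14.55
tool_pos: [0.5644, -0.0395, 0.3403]
ee_rot: [2.361, 1.975, -0.1]
force: [0.2, -1.3, -1.0]
opening: 0.0604
grasp_force: 0.0
```

```bash
python3 - <<'E'
from h import *
from scipy.spatial.transform import Rotation as R
s=sense();print(s["clock"],s["tool_pos"])
a=np.radians(10.2);c=-a;y=np.array([np.cos(c),np.sin(c),0]);z=np.array([0,0,-1.]);T=np.stack([np.cross(y,z),y,z],1)
Y=np.array([np.sin(a),np.cos(a),0]);g=np.array([.5134,-.3428,0])
for o in(.5,):
  o=np.array([.535,-.2082,0])
  for ly in(-.139,-.139-.034): 
    p=o+Y*ly; print(ly,p)
print("turn",(R.from_matrix(T)*R.from_rotvec(s["ee_rot"]).inv()).as_rotvec())
t=camera("top")[:,:,::-1];s=camera("scene")[:,:,::-1]
cv2.imwrite("pics/d2.png",np.hstack([cv2.resize(t[195:325,400:540],(431,400)),cv2.resize(s[160:340,120:340],(489,400))])[:,:800])
E
```

```text
14.55 [ 0.56438869 -0.03952971  0.34027957]
-0.139 [ 0.51038522 -0.34500319  0.        ]
-0.17300000000000001 [ 0.50436434 -0.37846584  0.        ]
turn [ 0.08930117 -0.00985541 -0.00054683]
```

View pics/d2.png

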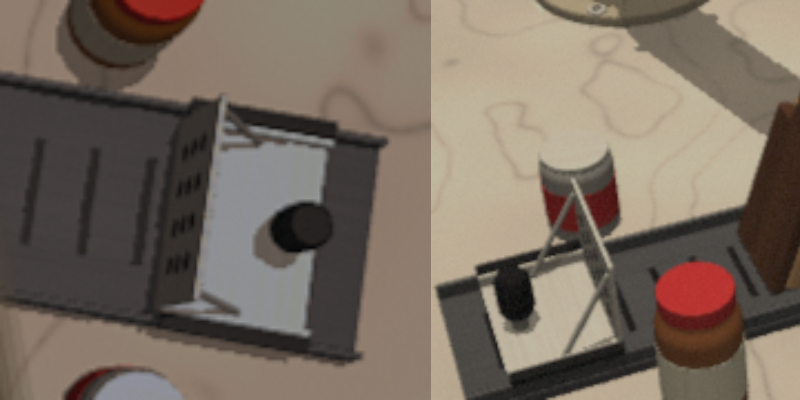

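Both boards are in: the dark paddle leans at the right of the scene crop, and the divider is at its starting place with its grip at top px (498,267) and nothing around the grip. I'll pinch the grip.

move_arm:
  moves:
    - [-0.006,-0.035,0,0.045,-0.005,0,0.05]
    - [-0.012,-0.075,0,0.089,-0.01,0,0.05]
    - [-0.02,-0.118,0,0.089,-0.01,0,0.05]
    - [-0.027,-0.16,0,0.089,-0.01,0,0.05]
    - [-0.035,-0.205,0,0.089,-0.01,0,0.05]
    - [-0.042,-0.25,-0.02,0.089,-0.01,0,0.05]
    - [-0.05,-0.29,-0.05,0.089,-0.01,0,0.05]
    - [-0.0514,-0.3035,-0.09,0.089,-0.01,0,0.05]
    - [-0.0514,-0.3035,-0.12,0.089,-0.01,0,0.05]
    - [-0.0514,-0.3035,-0.14,0.089,-0.01,0,0.05]

```text
clock: 15.65
tool_pos: [0.5097, -0.3448, 0.1918]
ee_rot: [-2.407, -2.007, 0.02]
force: [-0.4, 0.1, 0.8]
opening: 0.0501
grasp_force: 0.0
```

move_arm:
  moves:
    - [0,0,-0.02,0,0,0,0.05]
    - [0,0,-0.04,0,0,0,0.05]
    - [0,0,-0.04,0,0,0,0.05]

```text
clock: 15.95
tool_pos: [0.5096, -0.3436, 0.1519]
ee_rot: [-2.404, -2.008, 0.02]
force: [0.7, -0.3, 0.9]
opening: 0.0498
grasp_force: 0.0
```

```bash
python3 - <<'E'
from h import *
from scipy.spatial.transform import Rotation as R
s=sense();M=R.from_rotvec(s["ee_rot"]).as_matrix();print(s["clock"],s["tool_pos"],np.degrees(np.arctan2(M[1,1],M[0,1])),M[:,2].round(3),s["opening"],s["force"])
s=camera("scene")[:,:,::-1]; cv2.imwrite("pics/p1.png",cv2.resize(s[150:350,60:340],(784,560)))
E
```

```text
15.95 [ 0.50956483 -0.34355694  0.15190992] -10.267027807676213 [-0.016 -0.001 -1.   ] 0.04984565788648221 [ 0.71804705 -0.26887371  0.93869488]
```

View pics/p1.png

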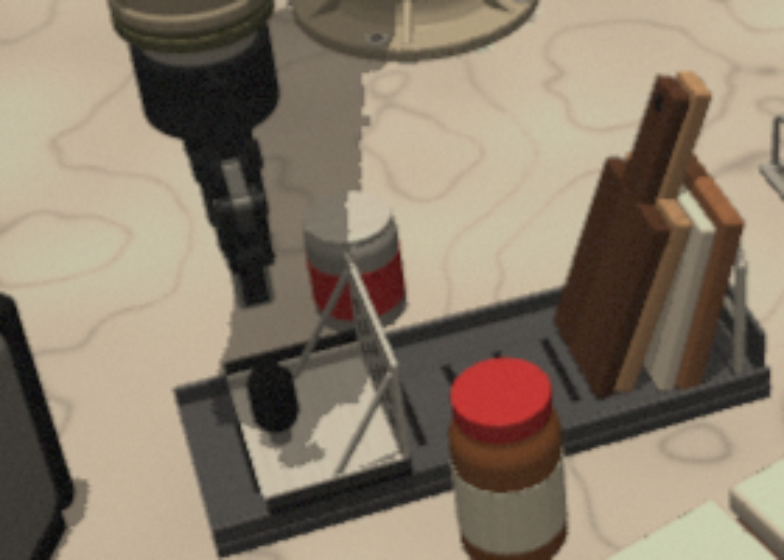

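The gripper is over the grip, and the four boards lean in a stack at the hoop end. That was my tenth picture, so from here I work by numbers.

move_arm:
  moves:
    - [0.0035,0.0005,-0.03,0,-0.016,0,0.05]
    - [0.0035,0.0005,-0.06,0,-0.016,0,0.05]
    - [0.0035,0.0005,-0.085,0,-0.016,0,0.05]
    - [0.0035,0.0005,-0.107,0,-0.016,0,0.05]
    - [0.0035,0.0005,-0.107,0,-0.016,0,0.05]
    - [0.0035,0.0005,-0.107,0,-0.016,0,0.035]
    - [0.0035,0.0005,-0.107,0,-0.016,0,0.02]
    - [0.0035,0.0005,-0.107,0,-0.016,0,0.02]
    - [0.0035,0.0005,-0.107,0,-0.016,0,0.02]
  grip_force: 60

```text
clock: 16.9
tool_pos: [0.5129, -0.3453, 0.051]
ee_rot: [2.409, 2.006, 0.001]
force: [-11.3, 3.9, 6.3]
opening: 0.0277
grasp_force: 59.6
```

```bash
python3 - <<'E'
from h import *
for f,n,(x0,y0,x1,y1) in(("top0","top",(480,250,515,285)),("scene0","scene",(140,270,172,310))):
    im=cv2.imread(f"pics/{f}.png");v=im[y0:y1,x0:x1].max(2);m=(v<60).astype(np.uint8)
    k,l,st,ce=cv2.connectedComponentsWithStats(m);i=1+np.argmax(st[1:,4]);c=ce[i]+[x0,y0];print(n,st[i][:5]+[x0,y0,0,0,0],c,np.median(v));
    print(" at z .056:",onz(n,c,.056)); 
    q=np.array([proj(n,[.513+.015*np.cos(t),-.343+.015*np.sin(t),z]) for t in np.linspace(0,6.28,40) for z in(.036,.076)]);print(" predicted box",q.min(0),q.max(0))
    if n=="top":a=c
    else: print("tri",tri(a,c))
s=sense();print(s["force"],s["torque"],s["opening"],s["tool_pos"])
E
```

```text
top [488 256  21  29 291] [498.32989691 268.70790378] 71.0
 at z .056: [ 0.51160592 -0.34490424  0.056     ]
 predicted box [485.92302419 258.74381649] [509.1500827 276.8195962]
scene [141 273  28  34 455] [156.46373626 288.77802198] 82.0
 at z .056: [ 0.5071355  -0.34132348  0.056     ]
 predicted box [146.52199758 277.14497113] [166.85629265 304.78013937]
tri (array([ 0.51141591, -0.34295994,  0.0602179 ]), np.float64(0.0010771605627337615))
[-11.25190707   3.87558472   6.32903955] [0.90231003 2.66735416 0.01757391] 0.027736519088479707 [ 0.51290101 -0.3453444   0.05104591]
```

move_arm:
  moves:
    - [-0.0015,0.002,0,0,0,0,0.02]
    - [0.0005,0.012,0,0,0,0,0.02]
    - [0.0025,0.025,0,0,0,0,0.02]
    - [0.005,0.038,0,0,0,0,0.02]
    - [0.0075,0.05,0,0,0,0,0.02]
    - [0.0075,0.05,0,0,0,0,0.02]
  grip_force: 60

```text
clock: 17.5
tool_pos: [0.5222, -0.2932, 0.051]
ee_rot: [2.406, 2.009, 0.004]
force: [-8.1, 4.5, 6.2]
opening: 0.0277
grasp_force: 60.5
```

move_arm:
  moves:
    - [-0.001,0.008,0.002,0,0,0,0.02]
    - [0.0005,0.02,0.002,0,0,0,0.02]
    - [0.003,0.032,0.002,0,0,0,0.02]
    - [0.005,0.044,0.002,0,0,0,0.02]
    - [0.007,0.056,0.002,0,0,0,0.02]
    - [0.0085,0.065,0.002,0,0,0,0.02]
    - [0.0085,0.065,0.002,0,0,0,0.02]

```text
clock: 18.2
tool_pos: [0.5336, -0.2277, 0.0513]
ee_rot: [2.402, 2.008, 0.012]
force: [13.0, 1.0, -19.4]
opening: 0.0278
grasp_force: 63.2
```

move_arm:
  moves:
    - [0.001,0.002,-0.0015,0,0,0,0.02]
    - [0.002,0.006,-0.0015,0,0,0,0.02]
    - [0.003,0.01,-0.0015,0,0,0,0.02]
    - [0.003,0.01,-0.0015,0,0,0,0.02]

```text
clock: 18.6
tool_pos: [0.5352, -0.2195, 0.051]
ee_rot: [2.405, 2.005, 0.008]
force: [2.9, -1.2, 3.5]
opening: 0.0274
grasp_force: 65.4
```

move_arm:
  moves:
    - [0.001,0.005,0,0,0,0,0.02]
    - [0.002,0.01,0,0,0,0,0.02]
    - [0.003,0.015,0,0,0,0,0.02]
    - [0.0035,0.02,0,0,0,0,0.02]
    - [0.0035,0.02,0,0,0,0,0.02]

```text
clock: 19.1
tool_pos: [0.5386, -0.2002, 0.051]
ee_rot: [2.405, 2.004, 0.008]
force: [3.2, -3.2, 5.6]
opening: 0.0277
grasp_force: 65.7
```

move_arm:
  moves:
    - [0.001,0.004,0,0,0,0,0.02]
    - [0.0015,0.008,0,0,0,0,0.02]
    - [0.0022,0.012,0,0,0,0,0.02]
    - [0.0025,0.014,0,0,0,0,0.02]
    - [0.0025,0.014,0,0,0,0,0.02]

```text
clock: 19.6
tool_pos: [0.5409, -0.1876, 0.051]
ee_rot: [2.405, 2.002, 0.006]
force: [2.7, -6.0, 6.4]
opening: 0.0272
grasp_force: 65.7
```

move_arm:
  moves:
    - [0.0005,0.003,0,0,0,0,0.02]
    - [0.001,0.006,0,0,0,0,0.02]
    - [0.0015,0.008,0,0,0,0,0.02]
    - [0.0015,0.008,0,0,0,0,0.02]

```text
clock: 20.0
tool_pos: [0.5423, -0.1795, 0.051]
ee_rot: [2.406, 2.002, 0.006]
force: [2.7, -5.8, 6.0]
opening: 0.0268
grasp_force: 65.7
```

```bash
python3 - <<'E'
from h import *
s=sense();print(s["clock"],s["tool_pos"],s["force"],s["torque"])
t=camera("top");cv2.imwrite("pics/q_top.png",t[:,:,::-1]);sc=camera("scene");cv2.imwrite("pics/q_scene.png",sc[:,:,::-1])
a=np.radians(10.2);O=np.array([.535,-.2082,0]);X=np.array([np.cos(a),-np.sin(a),0]);Y=np.array([np.sin(a),np.cos(a),0])
# colour along the board row in the scene view: line at z=.14 (shoulder/top level), local x=.04
for lx,z in((.035,.15),(-.035,.15)):
  for ly in np.arange(.08,.19,.005):
    uv=proj("scene",O+lx*X+ly*Y+[0,0,z]);print(round(ly,3),uv.round().astype(int),sc[int(uv[1]+.5),int(uv[0]+.5)],end=" | ")
  print()
E
```

```text
20.0 [ 0.54229736 -0.17952866  0.05100891] [ 2.70309996 -5.79849369  6.03064917] [-1.04481168  0.02190535 -0.05894916]
0.08 [274 231] [89 85 75] | 0.085 [277 231] [118 112  97] | 0.09 [279 230] [47 32 27] | 0.095 [282 229] [46 32 24] | 0.1 [284 229] [45 30 19] | 0.105 [287 228] [42 31 17] | 0.11 [290 227] [57 38 29] | 0.115 [292 227] [88 58 42] | 0.12 [295 226] [86 56 41] | 0.125 [297 226] [87 63 45] | 0.13 [300 225] [179 134  93] | 0.135 [302 224] [174 131  91] | 0.14 [305 224] [195 192 161] | 0.145 [308 223] [189 189 161] | 0.15 [310 222] [76 54 37] | 0.155 [313 222] [146  96  63] | 0.16 [315 221] [150 100  66] | 0.165 [318 220] [170 138 111] | 0.17 [320 220] [198 182 156] | 0.175 [323 219] [201 183 159] | 0.18 [325 219] [201 183 158] | 0.185 [328 218] [198 181 156] | 
0.08 [261 210] [20 23 19] | 0.085 [263 210] [198 187 161] | 0.09 [266 209] [198 186 160] | 0.095 [268 209] [197 185 159] | 0.1 [271 208] [198 187 161] | 0.105 [273 207] [199 186 160] | 0.11 [276 207] [83 71 59] | 0.115 [278 206] [87 58 39] | 0.12 [281 206] [69 45 32] | 0.125 [283 205] [44 30 21] | 0.13 [286 205] [41 33 20] | 0.135 [288 204] [46 30 23] | 0.14 [291 203] [43 31 23] | 0.145 [293 203] [46 33 27] | 0.15 [296 202] [90 69 49] | 0.155 [298 202] [89 69 50] | 0.16 [300 201] [88 67 48] | 0.165 [303 200] [165 135 109] | 0.17 [305 200] [195 178 154] | 0.175 [308 199] [187 171 146] | 0.18 [310 199] [200 181 157] | 0.185 [312 198] [200 184 159] |
```

move_arm:
  moves:
    - [0.0004,0.002,0,0,0,0,0.02]
    - [0.0007,0.004,0,0,0,0,0.02]
    - [0.0007,0.004,0,0,0,0,0.02]

```text
clock: 20.4
tool_pos: [0.543, -0.1756, 0.051]
ee_rot: [2.406, 2.002, 0.006]
force: [2.6, -5.0, 5.7]
opening: 0.0279
grasp_force: 65.7
```

move_arm:
  moves:
    - [0.0004,0.002,0,0,0,0,0.02]
    - [0.0007,0.004,0,0,0,0,0.02]
    - [0.0007,0.004,0,0,0,0,0.02]

```text
clock: 20.7
tool_pos: [0.5435, -0.1728, 0.051]
ee_rot: [2.406, 2.001, 0.005]
force: [1.6, -8.5, 4.5]
opening: 0.0278
grasp_force: 65.6
```

move_arm:
  moves:
    - [0.0002,0.001,0,0,0,0,0.02]
    - [0.0004,0.002,0,0,0,0,0.02]
    - [0.0004,0.002,0,0,0,0,0.02]

```text
clock: 21.0
tool_pos: [0.5435, -0.1728, 0.051]
ee_rot: [2.407, 1.998, 0.003]
force: [1.1, -12.9, 5.6]
opening: 0.0279
grasp_force: 65.7
```

move_arm:
  moves:
    - [0.0003,0.002,0,0,0,0,0.02]
    - [0.0007,0.004,0,0,0,0,0.02]
    - [0.0007,0.004,0,0,0,0,0.02]

```text
clock: 21.3
tool_pos: [0.5435, -0.1727, 0.051]
ee_rot: [2.408, 1.992, -0.002]
force: [-0.1, -22.4, 4.7]
opening: 0.0279
grasp_force: 65.6
```

```bash
python3 - <<'E'
from h import *
s=sense();print(s["clock"],s["tool_pos"],s["force"],s["torque"])
sc=camera("scene");cv2.imwrite("pics/r_scene.png",sc[:,:,::-1])
a=np.radians(10.2);O=np.array([.535,-.2082,0]);X=np.array([np.cos(a),-np.sin(a),0]);Y=np.array([np.sin(a),np.cos(a),0])
for lx,z in((.045,.152),(.047,.09),(.0,.232),):
  print(lx,z)
  for ly in np.arange(.09,.175,.0025):
    uv=proj("scene",O+lx*X+ly*Y+[0,0,z]);print(round(ly,4),sc[int(uv[1]+.5),int(uv[0]+.5)],end=" | ")
  print()
E
```

```text
21.3 [ 0.54350004 -0.17273194  0.05103116] [ -0.05718962 -22.36589264   4.68718692] [-4.5938117   0.40656475  0.24408167]
0.045 0.152
0.09 [148 138 121] | 0.0925 [43 29 23] | 0.095 [42 29 19] | 0.0975 [42 31 26] | 0.1 [42 26 17] | 0.1025 [44 33 28] | 0.105 [42 28 27] | 0.1075 [42 32 22] | 0.11 [69 50 35] | 0.1125 [85 56 40] | 0.115 [88 58 41] | 0.1175 [80 51 34] | 0.12 [81 51 33] | 0.1225 [92 67 47] | 0.125 [132 100  70] | 0.1275 [181 136  94] | 0.13 [184 138  95] | 0.1325 [189 142  99] | 0.135 [185 161 129] | 0.1375 [196 194 164] | 0.14 [203 207 176] | 0.1425 [203 207 176] | 0.145 [139 131 110] | 0.1475 [84 66 49] | 0.15 [124  80  53] | 0.1525 [157 102  67] | 0.155 [161 107  73] | 0.1575 [161 106  71] | 0.16 [157 102  67] | 0.1625 [153 108  75] | 0.165 [185 164 138] | 0.1675 [199 182 157] | 0.17 [200 183 158] | 0.1725 [201 183 158] | 
0.047 0.09
0.09 [76 73 65] | 0.0925 [52 49 43] | 0.095 [37 34 30] | 0.0975 [73 71 62] | 0.1 [62 59 52] | 0.1025 [30 26 23] | 0.105 [71 67 61] | 0.1075 [78 75 66] | 0.11 [86 80 71] | 0.1125 [95 90 80] | 0.115 [95 89 78] | 0.1175 [63 57 47] | 0.12 [50 37
[... 471 characters left out ...]
 161] | 0.095 [199 185 159] | 0.0975 [199 187 160] | 0.1 [199 184 159] | 0.1025 [201 185 160] | 0.105 [138 126 107] | 0.1075 [60 43 34] | 0.11 [71 47 31] | 0.1125 [87 55 38] | 0.115 [87 58 42] | 0.1175 [85 55 39] | 0.12 [88 57 41] | 0.1225 [101  73  53] | 0.125 [173 130  90] | 0.1275 [191 144 100] | 0.13 [192 143  98] | 0.1325 [188 141  96] | 0.135 [183 152 119] | 0.1375 [195 177 151] | 0.14 [198 183 157] | 0.1425 [199 183 157] | 0.145 [202 186 160] | 0.1475 [198 181 156] | 0.15 [199 181 157] | 0.1525 [199 181 156] | 0.155 [201 182 159] | 0.1575 [199 182 157] | 0.16 [200 183 158] | 0.1625 [199 182 157] | 0.165 [202 184 159] | 0.1675 [200 183 158] | 0.17 [199 181 156] | 0.1725 [202 183 158] |
```

The stack is snug: it stalls at 22 N. The handle tops and shoulders sit at the same y (dark 0.109–0.123, light 0.123–0.136), so the boards are upright. I'll relax the push, release and lift off.

move_arm:
  moves:
    - [-0.0004,-0.0025,0,0,0,0,0.02]
    - [-0.0009,-0.0045,-0.0003,0,0,0,0.02]
    - [-0.0009,-0.0045,-0.0003,0,0,0,0.02]

```text
clock: 21.65
tool_pos: [0.5435, -0.1728, 0.051]
ee_rot: [2.407, 1.998, 0.004]
force: [0.8, -11.6, 8.2]
opening: 0.0278
grasp_force: 65.9
```

move_arm:
  moves:
    - [-0.0004,-0.002,0.0003,0,0,0,0.02]
    - [-0.0007,-0.0038,0.0006,0,0,0,0.02]
    - [-0.0007,-0.0038,0.0006,0,0,0,0.02]

```text
clock: 21.95
tool_pos: [0.5435, -0.1729, 0.0511]
ee_rot: [2.405, 2.004, 0.008]
force: [4.3, -3.1, 3.5]
opening: 0.0275
grasp_force: 65.5
```

move_arm:
  moves:
    - [0.0005,0,0,0,0,0,0.035]
    - [0.0005,0,0,0,0,0,0.045]
    - [0.0005,0,0,0,0,0,0.048]
    - [0.0005,0,0,0,0,0,0.048]
    - [0.0005,-0.001,0.02,0,0,0,0.048]
    - [-0.001,-0.005,0.05,0,0,0,0.048]
    - [-0.004,-0.02,0.09,0,0,0,0.048]
    - [-0.008,-0.045,0.13,0,0,0,0.048]
    - [-0.015,-0.08,0.17,0,0,0,0.048]
    - [-0.022,-0.12,0.2,0,0,0,0.048]

```text
clock: 22.95
tool_pos: [0.5214, -0.2889, 0.2505]
ee_rot: [2.402, 2.008, 0.008]
force: [0.6, -0.5, -0.3]
opening: 0.0482
grasp_force: 0.0
```

```bash
python3 - <<'E'
from h import *
s=sense();print(s["clock"],s["tool_pos"],s["force"])
sc=camera("scene");cv2.imwrite("pics/s_scene.png",sc[:,:,::-1]);r=cv2.imread("pics/r_scene.png")[:,:,::-1];i=cv2.imread("pics/scene0.png")[:,:,::-1]
a=np.radians(10.2);O=np.array([.535,-.2082,0]);X=np.array([np.cos(a),-np.sin(a),0]);Y=np.array([np.sin(a),np.cos(a),0])
for lx,z in((.045,.152),(.0,.232),):
  print(z,[(round(ly,4),sc[int(uv[1]+.5),int(uv[0]+.5)].tolist()) for ly in np.arange(.1025,.1675,.005) for uv in[proj("scene",O+lx*X+ly*Y+[0,0,z])]])
b=lambda A,B,x0,y0,x1,y1:np.abs(A[y0:y1,x0:x1].astype(int)-B[y0:y1,x0:x1]).max(2)
print("rack diff before/after release",(b(r,sc,275,140,335,300)>40).sum())
for n,bx in dict(oil=(372,205,408,310),mill=(366,160,388,245),mug=(398,190,442,240),jar=(222,280,262,350),tin=(168,222,204,245),slate=(388,150,412,188),spice=(355,145,366,160)).items(): d=b(i,sc,*bx);print(n,(d>40).mean().round(3))
E
```

```text
22.95 [ 0.52136901 -0.28894008  0.25047345] [ 0.57449205 -0.50343768 -0.28151967]
0.152 [(np.float64(0.1025), [37, 20, 17]), (np.float64(0.1075), [38, 22, 16]), (np.float64(0.1125), [83, 54, 37]), (np.float64(0.1175), [78, 49, 33]), (np.float64(0.1225), [86, 63, 46]), (np.float64(0.1275), [176, 133, 91]), (np.float64(0.1325), [182, 138, 96]), (np.float64(0.1375), [189, 188, 158]), (np.float64(0.1425), [198, 203, 170]), (np.float64(0.1475), [82, 65, 49]), (np.float64(0.1525), [153, 99, 64]), (np.float64(0.1575), [154, 101, 66]), (np.float64(0.1625), [149, 104, 76]), (np.float64(0.1675), [196, 179, 155])]
0.232 [(np.float64(0.1025), [194, 180, 155]), (np.float64(0.1075), [56, 40, 28]), (np.float64(0.1125), [84, 55, 37]), (np.float64(0.1175), [84, 58, 42]), (np.float64(0.1225), [99, 73, 52]), (np.float64(0.1275), [188, 142, 98]), (np.float64(0.1325), [185, 138, 94]), (np.float64(0.1375), [192, 174, 147]), (np.float64(0.1425), [196, 179, 156]), (np.float64(0.1475), [195, 178, 154]), (np.float64(0.1525), [192, 176, 151]), (np.float64(0.1575), [194, 177, 153]), (np.float64(0.1625), [194, 176, 152]), (np.float64(0.1675), [194, 178, 153])]
rack diff before/after release 39
oil 0.0
mill 0.098
mug 0.0
jar 0.038
tin 0.547
slate 0.0
spice 0.406
```

move_arm:
  moves:
    - [-0.01,-0.04,0.02,0,0,0,0.048]
    - [-0.03,-0.08,0.03,0,0,0,0.048]
    - [-0.05,-0.12,0.03,0,0,0,0.048]
    - [-0.08,-0.16,0.03,0,0,0,0.048]
    - [-0.11,-0.19,0.03,0,0,0,0.048]
    - [-0.11,-0.19,0.03,0,0,0,0.048]

```text
clock: 23.6
tool_pos: [0.4039, -0.4857, 0.2766]
ee_rot: [2.42, 1.992, -0.001]
force: [-0.4, -0.0, 0.8]
opening: 0.0482
grasp_force: 0.0
```

```bash
python3 - <<'E'
from h import *
A=cv2.imread("pics/scene0.png");B=camera("scene")[:,:,::-1].copy();T0=cv2.imread("pics/top0.png");T=camera("top")[:,:,::-1].copy()
def red(im,x0,y0,x1,y1,lo=90):
    c=cv2.cvtColor(im[y0:y1,x0:x1],cv2.COLOR_BGR2HSV);m=(((c[...,0]<8)|(c[...,0]>172))&(c[...,1]>140)&(c[...,2]>lo));y,x=np.nonzero(m);return len(x),x.mean()+x0,y.mean()+y0
def green(im,x0,y0,x1,y1):
    c=cv2.cvtColor(im[y0:y1,x0:x1],cv2.COLOR_BGR2HSV);m=(c[...,0]>45)&(c[...,0]<80)&(c[...,1]>120);y,x=np.nonzero(m);return len(x),x.mean()+x0,y.mean()+y0
for n,f,b,s in(("tin",red,(160,215,215,275),"s"),("jar lid",red,(430,165,475,205),"t"),("jar",red,(215,275,265,310),"s"),("spice",green,(150,340,190,372),"t"),("mill",None,(370,160,385,185),"s")):
    P,Q=(A,B) if s=="s" else (T0,T)
    if f: print(n,np.round(f(P,*b),1),np.round(f(Q,*b),1))
    else: print(n,np.abs(P[b[1]:b[3],b[0]:b[2]].astype(int)-Q[b[1]:b[3],b[0]:b[2]]).mean())
d=np.abs(T0.astype(int)-T).max(2); print("top tin diff",(d[315:350,420:462]>40).mean(),"mill",(d[232:262,226:258]>40).mean(), "slate",(d[262:318,165:182]>40).mean())
E
```

```text
tin [  7.  181.3 247.6] [ 14.  183.2 248.1]
jar lid [833.  452.3 185.2] [832.  452.3 185.2]
jar [729.  238.5 290. ] [729.  238.4 290.1]
spice [400.  169.9 356.4] [399.  169.9 356.4]
mill 18.675555555555555
top tin diff 0.0 mill 0.0 slate 0.0
```

All bystanders are unmoved (top-view differences are zero), and the stack is still upright after release.

```bash
python3 -c "
from bench import *
print(hand_in())"
```

```text
the job is handed in; nothing more can be done
None
```

Both paddle boards are in the rack, handle up, with the divider snug and all four boards upright. The slate and the other things stand where they were, and the job was handed in at about 24 s of the 72 s allowed; no verdict came back.

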